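# Put the sanding block to bed and shut its case

## Task

Put the sanding block away: it stands on end in the open blue case. Push it over with the fingers so that it lies flat in the case, abrasive side down, then push the case's lid over until it is fully shut. Only push: do not lift the block, and leave the other things on the bench where they are.

Things in the scene. Friction and masses are not known exactly. Their poses are not given: they have to be found in the camera images.
- sanding_block: Brown cork sanding block, 112x64x32 mm, about 60 g, standing loose on a 64x32 mm end in the case, near the case's -y end. Origin: centre of its large abrasive face (thin, darker paper); +z points out through the plain cork face, x along the length (now upright), y along the width. The abrasive face looks to the case's long empty part (+y), the cork face to the -y wall. Lying as wanted, z is up.
- sanding_block_center (a point): Centre of the sanding block (16 mm inside the abrasive face). Standing it is 63 mm above the bench, lying flat in the case 23 mm.
- case: Open blue steel case, fixed to the bench: outside 110 mm (its x) by 210 mm (its y) by 50 mm high, walls 5 mm, black inner floor 7 mm above the bench. Origin: centre of its underside, on the bench; z up. The lid is hinged along the +x rim, the long side away from the robot; a steel catch plate is at the middle of the -x side.
- case_lid (a joint): Hinge of the blue lid: 0 = fully shut, flat on the rim; grows as it opens; about 1.6 upright; stops at 1.9 rad. It is stiff: the lid stays where it is left and never falls by itself; moving it takes 1 to 6 N near the free edge. The lid is a flat panel 6 mm thick, 212 mm wide, reaching 112 mm from the hinge (a small steel tab, 28 mm wide, reaches 8 mm more).
- lid_edge (a point): Middle of the lid's free edge, on its outer face (uppermost when shut, then 56 mm above the bench), 112 mm from the hinge line.
- lid_hinge (a point): Middle of the hinge line: centre of the case's +x top rim, 50 mm above the bench, on the lid's inner face. Its z is the outward normal of the lid's outer face, and -x runs from the hinge to the lid's free edge.
- glue_bottle: Bystander, not to be disturbed: white squeeze bottle of glue with a red nozzle, 43 mm across, 120 mm tall. Origin: centre of its underside.
- small_box_1: Bystander, not to be disturbed: small white and dark grey carton, 45x60x60 mm. Origin: centre of its underside.
- wood_block_0: Bystander, not to be disturbed: dark brown hardwood block, 85x60x48 mm. Origin: centre of its underside.
- tape_roll: Bystander, not to be disturbed: roll of beige masking tape lying flat, 105 mm across, 25 mm high. Origin: centre of its underside.
- mix_cup: Bystander, not to be disturbed: clear plastic mixing cup with yellow paint in it, 57 mm across, 48 mm tall. Origin: centre of its underside.
- wood_block_1: Bystander, not to be disturbed: dark brown hardwood block, 75x46x40 mm. Origin: centre of its underside.
Not all that is in view belongs to the job. Several things have the shape of the case; the one meant has the colours described above.

How it is judged:
On the way, in this order (a step that is already met when the one before it is completed fails the run):
1. the sanding block lies flat in the case, abrasive side down, the lid still open (angle between sanding_block's own z axis and vertical below 0.12 rad and z of sanding_block_center in the frame of case between 0.015 and 0.03 m and x of sanding_block_center in the frame of case between -0.05 and 0.05 m and y of sanding_block_center in the frame of case between -0.1 and 0.1 m and value of joint case_lid above 1 rad), for 0.2 s.
2. the lid is fully shut (value of joint case_lid below 0.05 rad), for 0.2 s.
At the end, for the whole second after the job is handed in: The block lies at rest inside the case, abrasive side down within 0.12 rad of level, and the lid is shut to within 0.05 rad (angle between sanding_block's own z axis and vertical below 0.12 rad and z of sanding_block_center in the frame of case between 0.015 and 0.03 m and x of sanding_block_center in the frame of case between -0.05 and 0.05 m and y of sanding_block_center in the frame of case between -0.1 and 0.1 m and value of joint case_lid below 0.05 rad and linear speed of sanding_block below 0.02 m/s); the robot touches nothing.
It fails at once if the sanding block is lifted (its centre rises more than 15 mm above where it stood) (height (world z) of sanding_block_center above 0.078 m).
It fails at once if a bystander is moved more than 3 cm (distance of any of glue_bottle, small_box_1, wood_block_0, tape_roll, mix_cup, wood_block_1 from where it was at the start of the episode above 0.03 m).
It also fails if it takes over 46 s, if anything falls off the work surface, if the arm or the gripper's body presses on something with over 40 N, if the wrist force passes 120 N, or if a joint passes its speed limit or range.

## Robot

A 6-joint arm with a two-finger parallel gripper is mounted at the origin on the work surface; the furniture and walls round the work are solid. World frame = base frame: x ahead of the robot, y to its left, z up, the work surface at z = 0. Lengths are in m, angles in rad, forces in N, time in s.
With the tool pointing down it reaches from about 0.35 to 0.775 m from the base axis. Payload 5.5 kg.
Tool frame: the origin (TCP) lies on the centre line of the jaws, within the pads' length; the fingertips stand 11 mm ahead of it and the grasp point (between the pads) lies 8 mm behind it; z points along the fingers, y is the line along which they close (so a half turn about z gives the same grasp; the last joint's range is limited). The gripper opens to 85 mm and grips with 20 to 120 N. Pads are 22 mm wide; open, the fingers measure 114 mm over their backs; the gripper's body (76 mm by 85 mm) begins 54 mm behind the grasp point. The pads swing forward as they close: fully open they stand 13 mm farther back than shut.
Start: joints at [-1.442, 0.313, 0.046, 1.304, 0, 1.431], TCP at [0.153, -0.554, 0.242] pointing down, gripper open.
Joint ranges: [-2.76, 2.76], [-0.86, 1.69], [-1.03, 1.26], [-2.2, 2.34], [-1.47, 1.5], [-3.14, 3.14]. Speed limits (rad/s): [2.57, 2.57, 3.14, 3.14, 3.14, 3.14].

## Interface

Orientations are given as a unit quaternion [w, x, y, z].
In Python, from workcell import get_state, eyes, env gives the robot as it stands.
- The arm moves only by the shell command python3 -m inch 'ROWS' [OPENING] [FORCE]. ROWS is JSON, one flat list of numbers, 4 for each row, row after row: the shift along the tool's x, y, z in cm, then the turn about the tool's z in rad. A call has exactly 5 rows; each row shifts and turns the commanded pose from where the row before left it, along the tool's axes as they then stand; what a row does not reach is not made up. A row lasts 1/12 s, in which the tool goes at most 41.7 mm and 7.16 degrees, less where a joint would pass 70% of its speed; a pose out of reach is approached as far as the arm can. A call is refused whole if a number of a shift passes 4.17 or a number of a turn 0.125, either way. A call with a gripper value outside its range is refused whole. OPENING is the opening, from -1 (shut) to 1 (fully open), set as the call begins (- or left out, the last holds). The fingers move at their own pace and stop on an object; FORCE is the grip in N (left out, the last holds). Time passes only in rows, so rows that do not move let the fingers close, or fill a call up. It gives the time, the measured TCP pose, the force, the opening and the grip force at its end, in the units of the state.
- get_state(): the state, without advancing time (a new reading comes with each control period).
- eyes.read_camera(name): name is "side" or "top"; returns the picture (420x560x3 uint8, red, green, blue); there is no depth.
- eyes.camera_info(name): a dict with "fovy" (degrees; the focal length in pixels is half the picture's height over the tangent of half this angle, whatever the lens; pixels are square), "cx", "cy" (the principal point, pixels), "D" ([k1, k2, p1, p2, k3] as OpenCV has them; the pictures are not rectified), "xyz" and "orientation" of the camera in the world. Camera axes: x right, y down, z forward; pixel columns grow to the right and rows downward; lengths in m; the calibration is good to about 2 mm. A picture is of the moment at which its call begins. camera_info takes no time and is no camera call.
- env.hand_in(): hands the job in; it is judged then, once.
The state is a dict: "clock": time; "joint_pos": joint angles; "qvel": joint speeds; "tau": joint torques, N m; "tcp_pos": TCP position; "orientation": TCP orientation; "wrist_force": force on the tool from outside, world axes, zero at the start; "ft_torque": the same for the moment, N m; "finger_gap": finger opening in m; "grip_force": force on a finger pad.
Only numpy, scipy, OpenCV 4.12 (cv2) and the standard library are available. Lean on these libraries where they do the work, as an engineer would, in place of code of your own. Each camera call takes 0.05 s, during which the arm holds its last target. There are 200 camera calls.

## Working session

There is one attempt and no reset: what is moved stays moved. The work goes in short steps, Python scripts to look and compute and a shell command to move; the robot and the scene stay as the last step left them, time stands still between calls to the robot, and variables do not carry over. Pictures are saved under pics/ and viewed, at most 10 in all, crops included, and the job is handed in when it is done.

```bash
mkdir -p pics; ls
python3 - <<'E'
from workcell import get_state, eyes, env
import cv2,numpy as np
for n in ("side","top"):
    im=eyes.read_camera(n); cv2.imwrite(f"pics/{n}0.png",im[:,:,::-1]); print(n,eyes.camera_info(n))
s=get_state(); print(s)
E
```

```text
pics
side {'fovy': 42.377498078258455, 'cx': 281.34415676307435, 'cy': 209.60691611821693, 'D': array([0.07258368, 0.        , 0.        , 0.        , 0.        ]), 'xyz': array([ 0.50824902, -1.0628528 ,  1.00238783]), 'orientation': array([-0.39311123,  0.91905462, -0.02771081,  0.00585512])}
top {'fovy': 48.28641477023257, 'cx': 276.72713568333705, 'cy': 201.40523434554285, 'D': array([-0.00374554,  0.        ,  0.        ,  0.        ,  0.        ]), 'xyz': array([ 0.44636276, -0.07989843,  1.21296456]), 'orientation': array([ 0.0383805 , -0.70473296,  0.70706099, -0.04408116])}
{'clock': 0.1, 'joint_pos': array([-1.44161412e+00,  3.13911147e-01,  4.50953361e-02,  1.30359204e+00,
        2.25402338e-05,  1.43119210e+00]), 'qvel': array([-2.18668008e-04, -2.30256310e-03,  3.10329192e-03, -1.32611011e-03,
       -2.38644299e-04, -9.42374104e-05]), 'tau': array([ 1.79377890e-03, -4.81724954e+01,  2.99244815e+01,  1.26836705e-02,
       -1.17769750e-04, -1.04023670e-05]), 'tcp_pos': array([ 0.1526365 , -0.55392309,  0.2415072 ]), 'orientation': array([-8.05694558e-04,  9.90982495e-01,  1.33988971e-01,  1.54687835e-05]), 'wrist_force': array([ 0.02721208, -0.20953082, -0.29539639]), 'ft_torque': array([-0.03158942,  0.01459263, -0.01324643]), 'grip_force': 0.0, 'finger_gap': 0.08519429556019559}
```

View pics/side0.png

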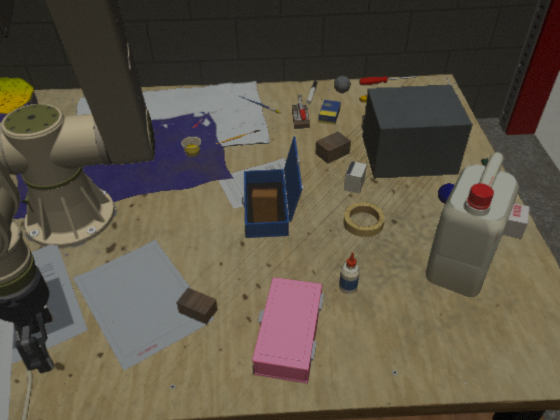

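View pics/top0.png

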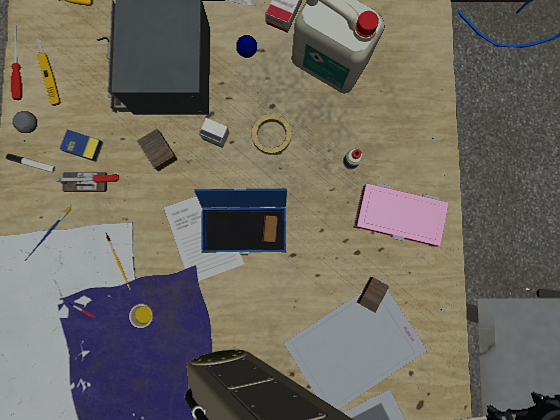

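Side: an open blue case with a brown block is at (266,205) and a shut pink case at (290,328). Top: the same pair at (245,228) and (402,213). The blue one fits: blue, black floor, cork block inside, lid on the far side. I'll confirm it in a crop and measure.

```bash
cat > h.py <<'E'
import cv2,numpy as np
from scipy.spatial.transform import Rotation as R
from workcell import get_state, eyes, env
def cam(n):
    i=eyes.camera_info(n); f=210/np.tan(np.radians(i['fovy'])/2)
    K=np.array([[f,0,i['cx']],[0,f,i['cy']],[0,0,1]]); q=np.array(i['orientation'])
    return K,i['D'],i['xyz'],R.from_quat(q[[1,2,3,0]]).as_matrix()
def plane(n,px,z):
    K,D,c,M=cam(n); p=cv2.undistortPoints(np.array(px,float).reshape(-1,1,2),K,D)[:,0]
    d=np.c_[p,np.ones(len(p))]@M.T; return c+d*((z-c[2])/d[:,2])[:,None]
def proj(n,P):
    K,D,c,M=cam(n); return cv2.projectPoints((np.array(P,float)-c)@M,np.zeros(3),np.zeros(3),K,D)[0][:,0]
E
python3 - <<'E'
from h import *
a=cv2.imread('pics/top0.png'); b=cv2.imread('pics/side0.png')
c1=cv2.resize(a[175:275,180:300],None,fx=3.3,fy=5,interpolation=2)[:500]
c1=cv2.resize(a[175:265,190:300],(400*110//110,327),interpolation=2); c2=cv2.resize(b[135:245,230:320],(400,489),interpolation=2)
o=np.zeros((489,800,3),np.uint8); o[:327,:400]=c1;o[:,400:]=c2; cv2.imwrite('pics/crop.png',o)
hsv=cv2.cvtColor(a,cv2.COLOR_BGR2HSV); print(hsv[200,240],hsv[249,240])
m=cv2.inRange(hsv,(95,120,30),(115,255,255)); m[:,:195]=0;m[:,292:]=0;m[:184]=0;m[256:]=0
ys,xs=np.nonzero(m); print(xs.min(),xs.max(),ys.min(),ys.max())
for y in range(186,256,2):
    r=np.nonzero(m[y])[0]; print(y,(r.min(),r.max(),len(r)) if len(r) else '',end='; ')
mb=cv2.inRange(hsv,(5,60,80),(18,255,255)); mb[:,:207]=0;mb[:,283:]=0;mb[:208]=0;mb[248:]=0
ys,xs=np.nonzero(mb);print('blk',xs.min(),xs.max(),ys.min(),ys.max(), cv2.minAreaRect(np.c_[xs,ys].astype(np.float32)))
E
```

```text
[108 187  60] [111 102  35]
195 286 189 251
186 ; 188 ; 190 (np.int64(195), np.int64(286), 81); 192 (np.int64(196), np.int64(286), 91); 194 (np.int64(197), np.int64(286), 90); 196 (np.int64(198), np.int64(285), 88); 198 (np.int64(199), np.int64(285), 87); 200 (np.int64(199), np.int64(285), 87); 202 (np.int64(200), np.int64(285), 86); 204 (np.int64(201), np.int64(285), 85); 206 (np.int64(202), np.int64(284), 69); 208 (np.int64(203), np.int64(284), 80); 210 (np.int64(266), np.int64(284), 12); 212 (np.int64(202), np.int64(284), 7); 214 (np.int64(202), np.int64(284), 7); 216 (np.int64(202), np.int64(284), 7); 218 (np.int64(202), np.int64(284), 7); 220 (np.int64(202), np.int64(284), 6); 222 (np.int64(202), np.int64(285), 7); 224 (np.int64(202), np.int64(285), 7); 226 (np.int64(202), np.int64(285), 7); 228 (np.int64(202), np.int64(285), 7); 230 (np.int64(202), np.int64(285), 7); 232 (np.int64(202), np.int64(285), 8); 234 (np.int64(202), np.int64(285), 7); 236 (np.int64(202), np.int64(285), 6); 238 (np.int64(202), np.int64(285), 7); 240 (np.int64(202), np.int64(285), 7); 242 (np.int64(202), np.int64(285), 7); 244 (np.int64(202), np.int64(285), 7); 246 (np.int64(202), np.int64(285), 6); 248 (np.int64(202), np.int64(285), 7); 250 (np.int64(203), np.int64(285), 83); 252 ; 254 ; blk 262 276 216 241 ((269.8999938964844, 228.6999969482422), (12.162237167358398, 26.587217330932617), 8.130102157592773)
```

View pics/crop.png

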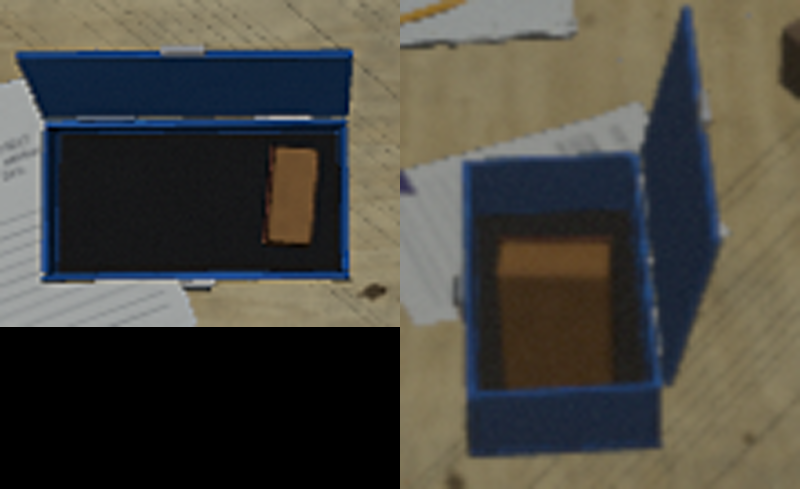

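The crop confirms the blue case, with the cork block at its right (-y) end and the lid open past upright on the far side. Computing positions now.

Run:
```python
from h import *
np.set_printoptions(precision=4,suppress=True)
print('rim',plane('top',[(202,251.5),(286,251.5),(285.5,209.5),(202,209.5)],.05))
t=lambda X,Y:(190+X*.275-.4,175+Y*.275-.4)
print('blk',plane('top',[t(275,147),t(318,150),t(313,243),t(270,241)],.119))
# lid edge: px top (241,189) ; side crop -> (x,y)
s=lambda X,Y:(230+X*.225-.4,135+Y*.225-.4)
for n,p in (('top',(240.5,189)),):
    for z in (.14,.15,.16,.17): print(z,plane(n,[p],z))
for p in [s(285,8),s(320,232)]:
    for z in (.14,.15,.16,.17): print('side',z,plane('side',[p],z)[0])
print('side blk top', plane('side',[s(95,275),s(210,275),s(100,240),s(208,240)],.119))
for n,p,z in (('bottle',(354,158),.12),('carton',(214,131),.06),('tape',(271,133),.025),('cup',(141,316),.048),('wb',(374,295),.04),('wb0',(156,150),.048)): print(n,plane('top',[p],z)[0])
```

```text
rim [[ 0.4588  0.0952  0.05  ]
 [ 0.4581 -0.112   0.05  ]
 [ 0.5623 -0.1114  0.05  ]
 [ 0.5629  0.0967  0.05  ]]
blk [[ 0.5425 -0.0619  0.119 ]
 [ 0.5405 -0.0896  0.119 ]
 [ 0.4808 -0.0862  0.119 ]
 [ 0.4822 -0.0587  0.119 ]]
0.14 [[ 0.6012 -0.0052  0.14  ]]
0.15 [[ 0.5998 -0.0059  0.15  ]]
0.16 [[ 0.5983 -0.0066  0.16  ]]
0.17 [[ 0.5969 -0.0072  0.17  ]]
side 0.14 [0.5977 0.1199 0.14  ]
side 0.15 [0.5967 0.1062 0.15  ]
side 0.16 [0.5957 0.0924 0.16  ]
side 0.17 [0.5946 0.0787 0.17  ]
side 0.14 [ 0.602  -0.0852  0.14  ]
side 0.15 [ 0.6009 -0.0965  0.15  ]
side 0.16 [ 0.5998 -0.1078  0.16  ]
side 0.17 [ 0.5987 -0.1192  0.17  ]
side blk top [[ 0.479  -0.0884  0.119 ]
 [ 0.5416 -0.0926  0.119 ]
 [ 0.4822 -0.0598  0.119 ]
 [ 0.5419 -0.0638  0.119 ]]
bottle [ 0.6779 -0.2731  0.12  ]
carton [0.7606 0.0679 0.06  ]
tape [ 0.7645 -0.0756  0.025 ]
cup [0.3035 0.2413 0.048 ]
wb [ 0.3506 -0.3288  0.04  ]
wb0 [0.7148 0.2156 0.048 ]
```

The case centre is at about (0.512, -0.007) with yaw about 0, and the lid is near its stop. The block top is at x 0.511, with its cork face at y of about -0.089. First I shut the fingers, square the tool and approach.

```bash
python3 -m inch '[2,0,0,0.054,2,0,0,0.054,2,0,0,0.054,2,0,0,0.054,2,0,0,0.054]' -1 40
python3 -m inch '[1.7,-2.6,0,0,1.7,-2.6,0,0,1.7,-2.6,0,0,1.7,-2.6,0,0,1.7,-2.6,0,0]'
python3 -m inch '[1.7,-2.6,0,0,1.7,-2.6,0,0,1.7,-2.6,0,0,1.7,-2.6,0,0,0,0,0,0]'
```

```text
clock: 0.52
tcp_pos: [0.2518, -0.5378, 0.2419]
orientation: [-0.0, 1.0, -0.002, -0.0]
wrist_force: [0.1, -0.3, -1.1]
finger_gap: 0.0257
grip_force: 0.0
clock: 0.93
tcp_pos: [0.3367, -0.407, 0.2418]
orientation: [-0.0, 1.0, -0.001, -0.0]
wrist_force: [0.5, -0.2, 0.2]
finger_gap: 0.0002
grip_force: 0.0
clock: 1.35
tcp_pos: [0.4061, -0.3002, 0.2421]
orientation: [-0.001, 1.0, 0.002, 0.0]
wrist_force: [-0.5, 0.4, -0.0]
finger_gap: 0.0001
grip_force: 0.0
```

```bash
python3 -m inch '[2.6,-3.7,0,0,2.6,-3.7,0,0,2.6,-3.7,0,0,2.7,-3.7,0,0,0,0,0,0]'
python3 -m inch '[0,0,3.4,0,0,0,3.4,0,0,0,3.4,0,0,0,3.4,0,0,0,0,0]'
python3 - <<'E'
from h import *
b=eyes.read_camera('side')[:,:,::-1]; a=eyes.read_camera('top')[:,:,::-1]
c=np.hstack([cv2.resize(a[160:300,180:320],(400,400)),cv2.resize(b[100:260,210:370],(400,400))]); cv2.imwrite('pics/p1.png',c)
E
```

```text
clock: 1.77
tcp_pos: [0.5038, -0.1637, 0.2419]
orientation: [-0.001, 1.0, 0.003, 0.001]
wrist_force: [-0.5, -1.4, -0.3]
finger_gap: 0.0001
grip_force: 0.0
clock: 2.18
tcp_pos: [0.4961, -0.1671, 0.0997]
orientation: [-0.003, 1.0, -0.001, -0.005]
wrist_force: [-0.3, 1.3, -0.7]
finger_gap: 0.0003
grip_force: 0.0
```

View pics/p1.png

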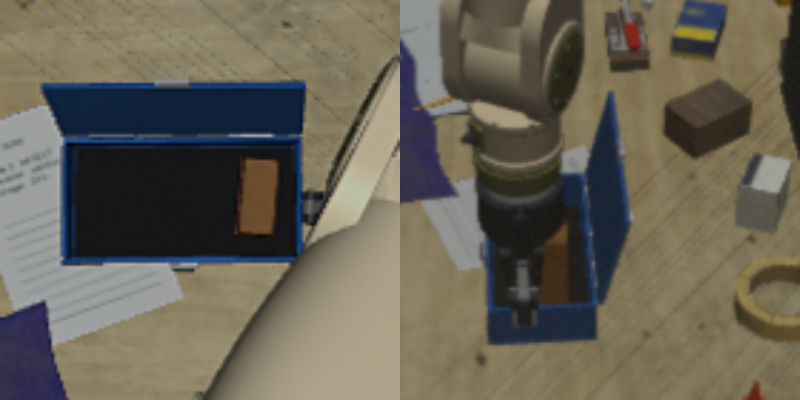

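The fingers stand beside the case (top crop, about (312,205)) and the block is untouched at (258,195). Centring in x and pushing toward +y.

```bash
python3 -m inch '[0.8,-1,-0.1,0,0.7,-1,-0.1,0,0,-1,-0.1,0,0,-1,-0.1,0,0,-1,0,0]'
python3 -m inch '[0,-0.7,0,0,0,-0.7,0,0,0,-0.7,0,0,0,-0.7,0,0,0,-0.7,0,0]'
python3 -m inch '[0,-0.6,0,0,0,-0.6,0,0,0,-0.6,0,0,0,-0.6,0,0,0,-0.6,0,0]'
python3 - <<'E'
from h import *
b=eyes.read_camera('side')[:,:,::-1]; a=eyes.read_camera('top')[:,:,::-1]
c=np.hstack([cv2.resize(a[160:300,180:320],(400,400)),cv2.resize(b[100:260,210:370],(400,400))]); cv2.imwrite('pics/p2.png',c)
E
```

```text
clock: 2.7
tcp_pos: [0.5168, -0.1177, 0.1116]
orientation: [0.0, 1.0, -0.0, 0.001]
wrist_force: [-1.0, -0.1, 0.7]
finger_gap: -0.0001
grip_force: 0.0
clock: 3.12
tcp_pos: [0.516, -0.0832, 0.1102]
orientation: [0.0, 1.0, -0.001, -0.0]
wrist_force: [0.1, -0.2, -0.5]
finger_gap: 0.0001
grip_force: 0.0
clock: 3.53
tcp_pos: [0.5161, -0.0533, 0.1102]
orientation: [0.0, 1.0, -0.001, -0.0]
wrist_force: [0.3, 0.6, -0.3]
finger_gap: -0.0001
grip_force: 0.0
```

View pics/p2.png

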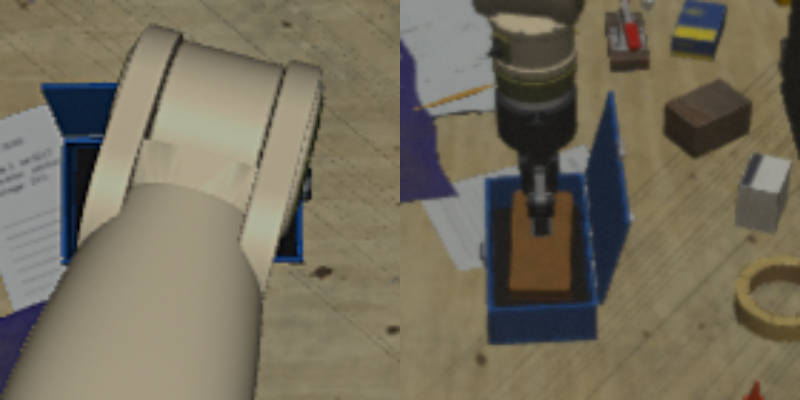

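The side crop shows the cork face from (510,190) to (572,290), apparently tipped over. I'll raise the hand clear, shift beyond the lid, and check from above.

```bash
python3 -m inch '[0,0,-3.5,0,0,0,-3.5,0,0,0,-3.5,0,0,0,-3.5,0,0,0,0,0]'
python3 -m inch '[3,0,0,0,3,0,0,0,3,0,0,0,3,0,0,0,3,0,0,0]'
python3 - <<'E'
from h import *
b=eyes.read_camera('side')[:,:,::-1]; a=eyes.read_camera('top')[:,:,::-1]
c=np.hstack([cv2.resize(a[160:300,180:320],(400,400)),cv2.resize(b[100:260,210:370],(400,400))]); cv2.imwrite('pics/p3.png',c)
X,Y=.032,.056
for n,o in(('top',(180,160,.35)),('side',(210,100,.4))):
    P=proj(n,[(.512+i*X,j,.039) for i in(-1,1) for j in(-.06,.052)]);print(n,((P-o[:2])/o[2]).round())
E
```

```text
clock: 4.05
tcp_pos: [0.5193, -0.0548, 0.2576]
orientation: [0.002, 1.0, -0.001, 0.006]
wrist_force: [1.1, -0.3, 0.3]
finger_gap: 0.0
grip_force: 0.0
clock: 4.47
tcp_pos: [0.6675, -0.0542, 0.25]
orientation: [0.0, 1.0, -0.001, 0.0]
wrist_force: [0.9, -0.2, 0.4]
finger_gap: 0.0001
grip_force: 0.0
top [[243. 237.]
 [115. 237.]
 [243. 164.]
 [115. 164.]]
side [[107. 280.]
 [105. 209.]
 [169. 277.]
 [164. 206.]]
```

View pics/p3.png

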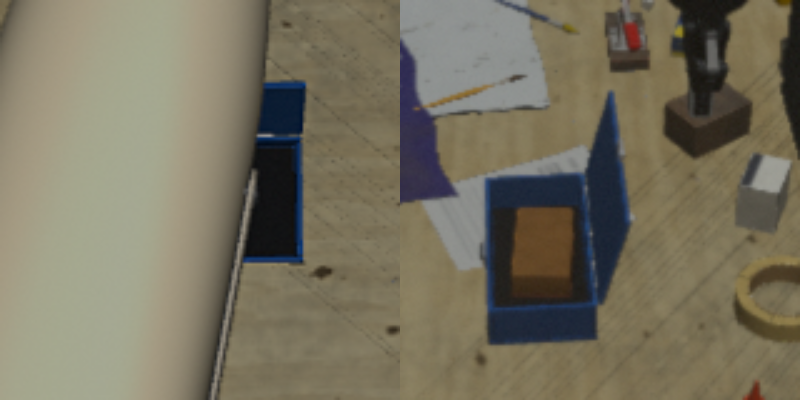

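The block is lying flat; its side-view corners match the predicted ones (513–573, 208–280). Lowering behind the lid and pushing it over.

```bash
python3 -m inch '[0,0,3.5,0,0,0,3.5,0,0,0,3.5,0,0,0,0,0,0,0,0,0]'
python3 -m inch '[-1,0,0,0,-1,0,0,0,-1,0,0,0,-1,0,0,0,-1,0,0,0]'
python3 -m inch '[-1,0,0,0,-1,0,0,0,-1,0,0,0,-1,0,0,0,0,0,0,0]'
```

```text
clock: 4.98
tcp_pos: [0.6638, -0.0538, 0.1435]
orientation: [-0.0, 1.0, -0.001, -0.003]
wrist_force: [0.3, 0.8, 0.9]
finger_gap: 0.0
grip_force: 0.0
clock: 5.4
tcp_pos: [0.6176, -0.0545, 0.1494]
orientation: [0.001, 1.0, -0.001, 0.003]
wrist_force: [-0.6, -0.4, -0.2]
finger_gap: 0.0002
grip_force: 0.0
clock: 5.82
tcp_pos: [0.5777, -0.0546, 0.1501]
orientation: [0.001, 1.0, -0.001, 0.004]
wrist_force: [0.1, 0.0, -1.2]
finger_gap: 0.0002
grip_force: 0.0
```

```bash
python3 -m inch '[-1,0,0,0,-1.1,0,0.2,0,-1,0,0.2,0,-1,0,0.4,0,0,0,0,0]'
python3 - <<'E'
from h import *
b=eyes.read_camera('side')[:,:,::-1]; a=eyes.read_camera('top')[:,:,::-1]
c=np.hstack([cv2.resize(a[160:300,180:320],(400,400)),cv2.resize(b[100:260,210:370],(400,400))]); cv2.imwrite('pics/p4.png',c)
E
```

```text
clock: 6.23
tcp_pos: [0.5354, -0.0543, 0.1393]
orientation: [0.001, 1.0, -0.001, 0.001]
wrist_force: [-0.7, 0.0, 0.4]
finger_gap: -0.0002
grip_force: 0.0
```

View pics/p4.png

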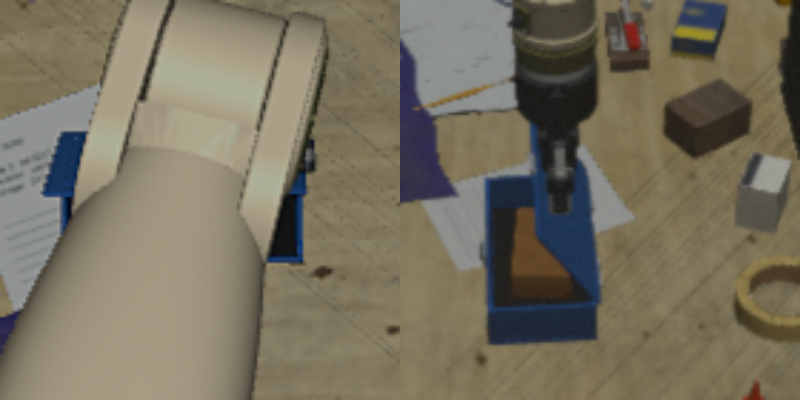

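The lid is following, about 60° open (side crop, lid from (600,300) up to (535,130)), with the block still flat. Continuing down the arc.

```bash
python3 -m inch '[-1,0,0.5,0,-1,0,0.6,0,-0.8,0,0.8,0,-0.7,0,0.9,0,-0.5,0,1,0]'
python3 -m inch '[-0.5,0,1,0,-0.3,0,1,0,-0.2,0,0.8,0,0,0,0.7,0,0,0,0.3,0]'
```

```text
clock: 6.75
tcp_pos: [0.4966, -0.0542, 0.1005]
orientation: [0.001, 1.0, -0.001, 0.001]
wrist_force: [-0.2, -0.4, 2.1]
finger_gap: 0.0001
grip_force: 1.1
clock: 7.17
tcp_pos: [0.4863, -0.0542, 0.0663]
orientation: [0.001, 1.0, -0.0, 0.001]
wrist_force: [-21.8, 4.8, 73.3]
finger_gap: -0.0002
grip_force: 37.2
```

The tool is pressing at 73 N with the tips at lid-top height, so the lid is shut. Easing off, holding briefly, then lifting clear toward the robot side.

```bash
python3 -m inch '[0,0,-0.1,0,0,0,0,0,0,0,-0.1,0,0,0,-1,0,0,0,-2,0]'
python3 -m inch '[0,0,-3,0,0,0,-3,0,0,3,-3,0,0,3.5,-3,0,0,4,0,0]'
python3 -m inch '[0,4,0,0,0,4,0,0,0,4,0,0,0,4,0,0,0,0,0,0]'
python3 - <<'E'
from h import *
b=eyes.read_camera('side')[:,:,::-1]; a=eyes.read_camera('top')[:,:,::-1]
c=np.hstack([cv2.resize(a[160:300,180:320],(400,400)),cv2.resize(b[100:260,210:370],(400,400))]); cv2.imwrite('pics/p5.png',c)
P=proj('side',[(.5645-.112,-.113,.056),(.5645-.112,.099,.056),(.5645,-.113,.056)]);print((P-(210,100))/.4)
P=proj('top',[(.5645-.112,-.113,.056),(.5645-.112,.099,.056),(.5645,-.113,.056)]);print((P-(180,160))/.35)
E
```

```text
clock: 7.58
tcp_pos: [0.484, -0.0534, 0.0925]
orientation: [-0.0, 1.0, -0.001, -0.002]
wrist_force: [-1.3, 1.2, -0.7]
finger_gap: 0.0005
grip_force: 0.0
clock: 8.0
tcp_pos: [0.4879, -0.1558, 0.2161]
orientation: [0.002, 1.0, 0.001, 0.004]
wrist_force: [2.2, -0.2, -0.0]
finger_gap: 0.0
grip_force: 0.0
clock: 8.42
tcp_pos: [0.485, -0.322, 0.2093]
orientation: [0.002, 1.0, -0.004, 0.0]
wrist_force: [1.4, -1.0, -0.2]
finger_gap: 0.0001
grip_force: 0.0
[[ 79.14592519 306.33139172]
 [ 78.5965668  170.17691631]
 [192.33158597 300.99266473]]
[[304.28287029 267.88448292]
 [ 57.23369857 268.79313715]
 [303.4869254  138.18993677]]
```

View pics/p5.png

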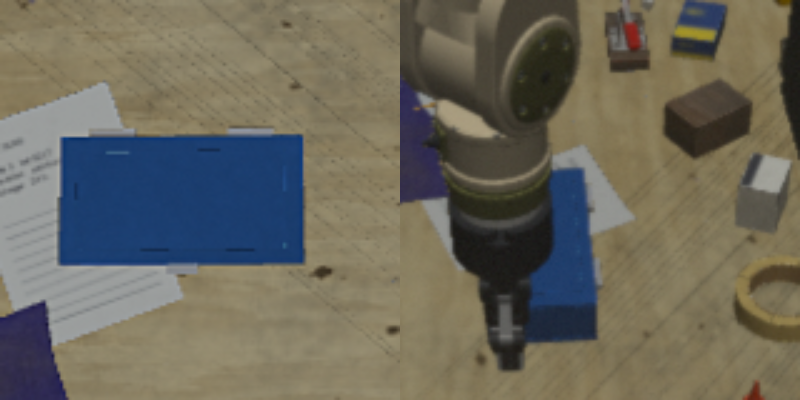

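The lid lies flat: its top-crop corners at (60,265) and (303,265) match the prediction for a shut lid, and the robot is clear of everything.

```bash
python3 -m inch '[0,0,0,0,0,0,0,0,0,0,0,0,0,0,0,0,0,0,0,0]' | head -2; python3 -c "
from workcell import env
print(env.hand_in())"
```

```text
clock: 8.93
tcp_pos: [0.4851, -0.3139, 0.2102]
the job is handed in; nothing more can be done
None
```

The sanding block was tipped flat in the blue case, abrasive side down, and the lid was pushed shut; I handed the job in at about 9 s with the robot clear of everything, and no verdict was returned.

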